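# Check the spring pull gauge and log it

## Robot

A 6-joint arm with a two-finger parallel gripper is mounted at the origin on the work surface. World frame = base frame: x ahead of the robot, y to its left, z up, the work surface at z = 0. Lengths are in m, angles in rad, forces in N, time in s.
With the tool pointing down it reaches from about 0.35 to 0.8 m from the base axis. Payload 7.3 kg.
Tool frame: the origin (TCP) lies between the finger pads; the fingertips stand 25 mm ahead of it and the grasp point (between the pads) lies 6 mm ahead of it (r.tip_extent is the distance from the TCP to the fingertips, in m); z points along the fingers, y is the line along which they close (so a half turn about z gives the same grasp; the last joint's range is limited). The gripper opens to 85 mm and grips with 20 to 120 N. Pads are 22 mm wide; open, the fingers measure 114 mm over their backs; the gripper's body (76 mm by 85 mm) begins 54 mm behind the grasp point. The pads swing forward as they close: fully open they stand 13 mm farther back than shut.
Start: joints at [-1.396, 0.342, 1.524, -0, 1.275, -0.146], TCP at [0.166, -0.498, 0.256] pointing down, gripper open.
Joint ranges: [-2.53, 2.53], [-0.77, 2.02], [0.04, 2.7], [-1, 4.14], [0.28, 2.66], [-3.11, 3.11]. Speed limits (rad/s): [2.57, 2.57, 3.14, 3.14, 3.14, 3.14].

## Interface

Orientations are given as a unit quaternion [x, y, z, w].
In Python, from workcell import r, command_gripper, optics gives the robot as it stands. The module is installed in compiled form; this text tells all that it offers. Calls block until the motion is done:
- r.reach(position, orientation): joint-space move of the TCP to a pose.
- r.move_straight(position, orientation=None, speed=0.15, max_force=None): straight line of the TCP; orientation=None keeps the orientation; speed is the mean speed in m/s. With max_force (N) it stops when the force on the tool has changed by that much, and returns True; else False.
- r.movej(angles): joint-space move.
- command_gripper(opening, force=None): finger opening in m; force is the grip in N (None keeps the last); returns when the fingers have stopped.
- r.hold(seconds).
- r.solve_ik(position, orientation): joint angles nearest the present ones, or None.
- r.read_state(): the state.
- optics.get_image(name): name is "scene" or "top"; returns (picture, depth): 384x512x3 uint8, red, green, blue; 384x512 float32, m along the optical axis (not along the pixel's ray), 0 where there is no reading.
- optics.camera_model(name): a dict with "K" (3x3 intrinsics, pixels), "R" (3x3) and "t" (3): a world point X has camera coordinates R X + t. Camera axes: x right, y down, z forward; pixel columns grow to the right and rows downward; lengths in m; the calibration is good to about 2 mm. A picture is of the moment at which its call begins. camera_model takes no time and is no camera call.
A pose or a line that the arm cannot do raises r.PlanningError and nothing moves.
- r.finish_job(): hands the job in; it is judged then, once.
The state is a dict: "time_s": time; "joint_positions": joint angles; "dq": joint speeds; "tau": joint torques, N m; "eef_pos": TCP position; "eef_rot": TCP orientation; "contact_force": force on the tool from outside, world axes, zero at the start; "torque": the same for the moment, N m; "grip_width": finger opening in m; "grip_force": force on a finger pad.
Only numpy, scipy, OpenCV 4.12 (cv2) and the standard library are available. Lean on these libraries where they do the work, as an engineer would, in place of code of your own. Each camera call takes 0.05 s, during which the arm holds its last target. There are 200 camera calls.

## Task

Check the spring pull gauge on the sloping board: draw its handle down the slope until its pointer is level with the steel clip on the scale's edge, not past it, and hold it there for a second, then ease the handle back up until it is fully home, without letting it snap. Then log the check by pressing the tally counter's plunger right down to its stop and letting it come up again. Leave the clip and everything else on the bench as they are.

Things in the scene. Friction and masses are not known exactly. Their poses are not given: they have to be found in the camera images.
- gauge: Gauge stand, fixed, left or right of the middle: plywood board 360 x 160 mm sloping 35 degrees down towards the robot (gauge -x), from 131 mm on -x to 164 mm on +x of the origin. A round aluminium spring barrel, 50 mm across, lies along it; the black handle sticks out of its lower end. Origin on the bench below the handle's home; the board's surface is 112 mm above it.
- lamp_edge (a point): Middle of the lower front edge of the gauge's lamp: a white batten, 190 mm wide, 30 x 14 mm section, on two thin posts 170 mm apart. It runs across right above the handle's home, 115 mm over its grip point, so a hand coming straight down meets it; a hand square to the board (tilted 35 degrees, leaning back towards the robot) clears it.
- handle_grip (a point): Grip point in the handle's black fin, 34 mm off the board; moves with it. x points up the slope (pull along -x), z square off the board. Fin 14 mm thick (y), 50 mm long (x), 13 to 47 mm off the board. A cross plate 60 wide, 44 tall, 8 mm thick closes its lower end (25 to 33 mm on -x), so fingers either side of the fin pull against it; the barrel is 34 mm on +x at home.
- handle (a joint): How far the handle is drawn out down the slope, in m: 0 fully home, stop at 0.120. A spring pulls it home: about 3 N to start, plus 1.2 N for every 10 mm; let go when drawn out, it snaps back; let go within 5 mm of home, it returns softly by itself.
- pointer (a point): Tip of the thin dark steel pointer that sticks out from the handle's cross plate towards the scale (at +y, 50 mm from the middle line, 6 mm off the board). Axes as handle_grip. Moves with the handle; 29 mm down the slope from the grip point.
- mark (a point): Tip of the dark steel clip's tongue, 50 mm from the middle line at +y, 6 mm off the board. The clip (20 mm block with dark thumb screw, 30 mm tall, clamped on the board's +y edge) is set 45 to 95 mm down the slope from the pointer's home and stays unless pushed hard. Axes as handle_grip: the pointer is level with it when both have the same place along x.
- counter: Tally counter, a grey steel box (120 x 100 mm foot, 60 mm tall) fixed to the bench on the other side from the gauge, with a black round plunger head on top. Origin on the bench under its centre.
- plunger_top (a point): Centre of the top of the plunger's head: black disc 46 mm across, 12 mm thick; its top is 102 mm above the bench when up. z up.
- plunger (a joint): How far the plunger is pressed down, in m: 0 up, 0.014 at its stop. Sprung: about 4 N to start, 9 N at the stop; comes up by itself.
- jar: Bystander, loose, to be left alone: spawn jar, 68 mm across, 110 mm tall, steel cap, stands behind the counter (away from the robot). Origin at the centre of its underside.
- mushroom: Bystander, loose, to be left alone: harvested flat brown mushroom cap, 100 mm across, 26 mm thick, with a short stem, lying nearest the robot in the middle. Origin at the centre of its underside.
- growlog: Bystander, loose, to be left alone: upright beige grow log, 100 mm across, with a brown cap on top, about 195 mm tall, on the right of the bench. Origin at the centre of its underside.
- brush: Bystander, loose, to be left alone: hand brush lying on the left of the bench. Origin at the centre of its underside.
- scraper: Bystander, loose, to be left alone: flat scraper lying on the right of the bench. Origin at the centre of its underside.
- tray: Bystander, loose, to be left alone: small empty white tray 160 x 120 x 50 mm on the left of the bench. Origin at the centre of its underside.
- sprayer: Bystander, loose, to be left alone: white bottle, 58 mm across, 190 mm tall, stands near the middle of the bench. Origin at the centre of its underside.
There are look-alikes about, which are no part of the job. Leave any green look-alike of the counter alone.

How it is judged:
On the way, in this order (a step that is already met when the one before it is completed fails the run):
1. the pointer is held within 5 mm of the clip's tongue, along the slope, for 0.8 s (x of pointer in the frame of mark between -0.005 and 0.005 m), for 0.8 s.
2. the handle is back home (within 3 mm) and let go (value of joint handle below 0.003 m and contact force between the fingers and gauge below 0.1 N), for 0.3 s.
3. the plunger is pressed to its stop (within 1.5 mm) (value of joint plunger above 0.0125 m), for 0.1 s.
At the end, for the whole second after the job is handed in: The gauge's handle is fully home (within 3 mm), the counter's plunger is up again (within 2 mm), the clip is where it was set (within 4 mm), and the bystanders are at rest (value of joint handle below 0.003 m and value of joint plunger below 0.002 m and distance of mark from where it was at the start of the episode below 0.004 m and linear speed of each of jar, sprayer, mushroom, growlog, brush, scraper, tray below 0.02 m/s); the robot touches nothing.
It fails at once if the pointer drawn more than 15 mm past the clip (x of pointer in the frame of mark below -0.015 m).
It fails at once if the handle let snap back (faster than 0.4 m/s) (velocity of joint handle below -0.4 m/s).
It fails at once if the clip shifted by more than 4 mm (distance of mark from where it was at the start of the episode above 0.004 m).
It fails at once if a bystander moved by more than 30 mm (distance of any of jar, sprayer, mushroom, growlog, brush, scraper, tray from where it was at the start of the episode above 0.03 m).
It also fails if it takes over 59 s, if anything falls off the work surface, if the arm or the gripper's body presses on something with over 40 N, if the wrist force passes 120 N, or if a joint passes its speed limit or range.

## Working session

There is one attempt and no reset: what is moved stays moved. The work goes in short steps, each a Python script; the robot and the scene stay as the last script left them, time stands still between calls to the robot, and variables do not carry over. Pictures are saved under pics/ and viewed, at most 10 in all, crops included, and the job is handed in when it is done.

```bash
mkdir -p pics
python3 - <<'E'
from workcell import r, optics
import cv2, numpy as np
for n in("scene","top"):
    p,d=optics.get_image(n); cv2.imwrite(f"pics/{n}0.png",cv2.resize(p[:,:,::-1],(800,600),interpolation=cv2.INTER_CUBIC)); np.savez(f"{n}0.npz",p=p,d=d)
    m=optics.camera_model(n); R=np.array(m["R"]);print(n,np.round(m["K"],1).tolist(),np.round(R,3).tolist(),"pos",-R.T@np.array(m["t"]))
s=r.read_state();print(s["time_s"],s["eef_rot"],r.tip_extent)
E
```

```text
scene [[350.9, 0.0, 253.4], [0.0, 350.9, 187.2], [0.0, 0.0, 1.0]] [[0.485, 0.875, 0.0], [0.618, -0.342, -0.708], [-0.619, 0.343, -0.706]] pos [ 1.20328808 -0.40854678  1.00631534]
top [[468.2, 0.0, 255.2], [0.0, 468.2, 201.2], [0.0, 0.0, 1.0]] [[-0.013, -1.0, -0.008], [-0.986, 0.014, -0.168], [0.168, 0.006, -0.986]] pos [ 2.26959591e-01 -1.62231077e-03  1.66100968e+00]
0.1 [ 9.87160891e-01  1.59727541e-01 -1.81856555e-05 -6.97905978e-04] 0.025
```

View pics/scene0.png

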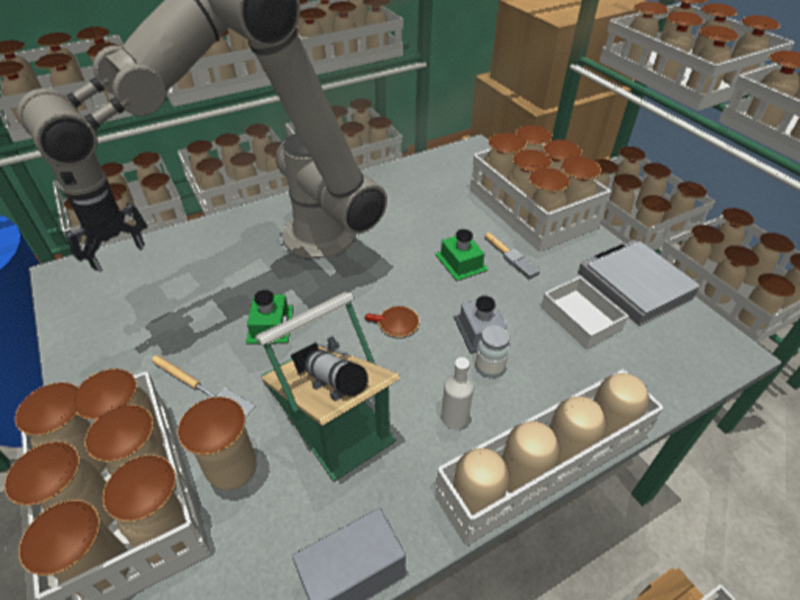

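View pics/top0.png

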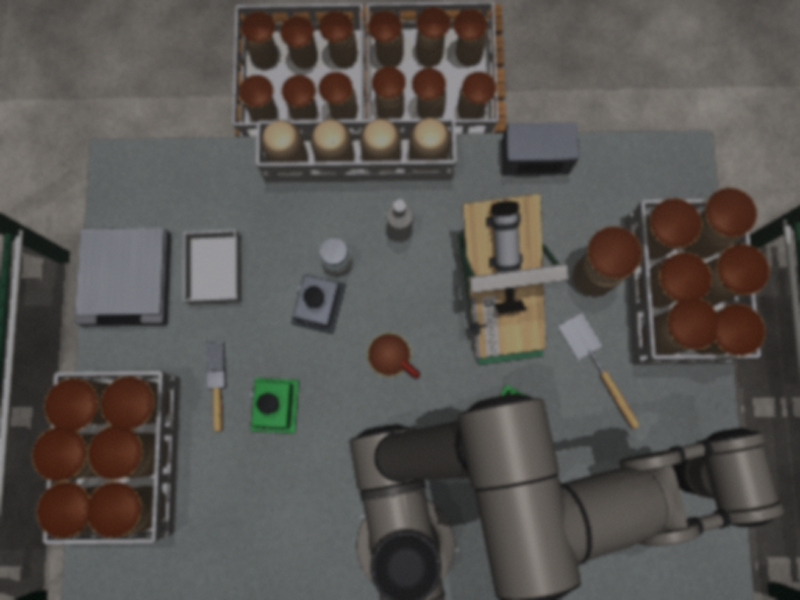

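The scene shows the gauge on the right. In the top view (800x600) its handle is at about (511,302), the clip at (475,328) and the lamp across (518,278). There are three counter candidates in the top view: grey at (316,298), green at (273,404) and green at (510,390), which is partly hidden by the arm. The grey one fits: it is grey steel, stands on the other side from the gauge, and has the jar behind it at (335,256).

```bash
cat > h.py <<'E'
import numpy as np, cv2
from workcell import r, optics
def cam(n):
    m=optics.camera_model(n); return np.array(m["K"]),np.array(m["R"]),np.array(m["t"])
def pts(n,d):
    K,R,t=cam(n); v,u=np.mgrid[:384,:512]
    c=np.stack([(u-K[0,2])/K[0,0]*d,(v-K[1,2])/K[1,1]*d,d],-1)
    return (c-t)@R
def ray(n,u,v):
    K,R,t=cam(n); return -R.T@t, R.T@np.linalg.solve(K,[u,v,1.])
def onplane(n,u,v,p0,nn):
    o,d=ray(n,u,v); return o+d*(np.dot(nn,p0-o)/np.dot(nn,d))
def proj(n,X):
    K,R,t=cam(n); c=K@(R@np.asarray(X)+t); return c[:2]/c[2]
E
python3 - <<'E'
from h import *
D=np.load("top0.npz");p,d=D["p"],D["d"]
P=pts("top",d); hsv=cv2.cvtColor(p,cv2.COLOR_RGB2HSV)
m=(hsv[...,0]>8)&(hsv[...,0]<28)&(hsv[...,1]>50)&(hsv[...,2]>90)
roi=np.zeros_like(m);roi[120:236,290:352]=1;m&=roi
X=P[m]; X=X[(X[:,2]>.01)&(X[:,2]<.3)]
for _ in range(4):
    c=X.mean(0);n=np.linalg.svd(X-c)[2][2];n*=np.sign(n[2]);e=(X-c)@n;X=X[abs(e)<max(.004,2*e.std())] if _<3 else X
print("plane",len(X),c,n,"tilt",np.degrees(np.arccos(n[2])),"yaw",np.degrees(np.arctan2(-n[1],-n[0])),e.std())
# board outline
cn=max(cv2.findContours(cv2.morphologyEx(m.astype(np.uint8),cv2.MORPH_CLOSE,np.ones((15,15))),0,1)[0],key=cv2.contourArea)
box=cv2.boxPoints(cv2.minAreaRect(cn));print(box.tolist())
q=np.array([onplane("top",*b,c,n) for b in box]);print(q.round(3).tolist())
# counter dark head in top
v=hsv[...,2]; k=np.zeros_like(m);k[175:212,185:220]=1
mm=(v<60)&k; print("head",np.argwhere(mm)[:,::-1].mean(0),mm.sum(),np.median(P[mm],0))
a=cv2.resize(p[115:240,285:385,::-1],(480,600),interpolation=cv2.INTER_CUBIC)
b=cv2.resize(p[145:220,180:240,::-1],(320,400),interpolation=cv2.INTER_CUBIC)
o=np.zeros((600,800,3),np.uint8);o[:,:480]=a;o[:400,480:]=b
cv2.imwrite("pics/crop1.png",o)
p2=np.load("scene0.npz")["p"]; cv2.imwrite("pics/crop2.png",cv2.resize(p2[180:305,150:270,::-1],(576,600),interpolation=cv2.INTER_CUBIC))
E
```

```text
plane 2388 [ 0.56924368 -0.22922042  0.13073115] [-0.56845434 -0.07163228  0.81959043] tilt 34.956184500947664 yaw 7.182121273938907 0.0027032903373751744
[[295.137939453125, 127.65516662597656], [344.8758544921875, 123.51033020019531], [353.27587890625, 224.3103485107422], [303.5379638671875, 228.45518493652344]]
[[0.705, -0.123, 0.234], [0.718, -0.282, 0.229], [0.419, -0.337, 0.017], [0.406, -0.16, 0.024]]
head [204.7133758  195.84076433] 314 [0.52422664 0.18487851 0.04749142]
```

View pics/crop1.png

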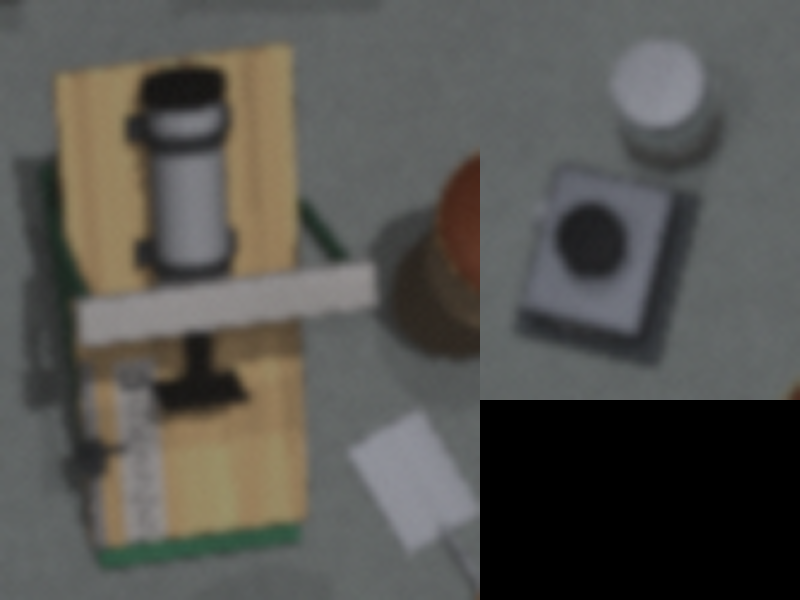

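View pics/crop2.png

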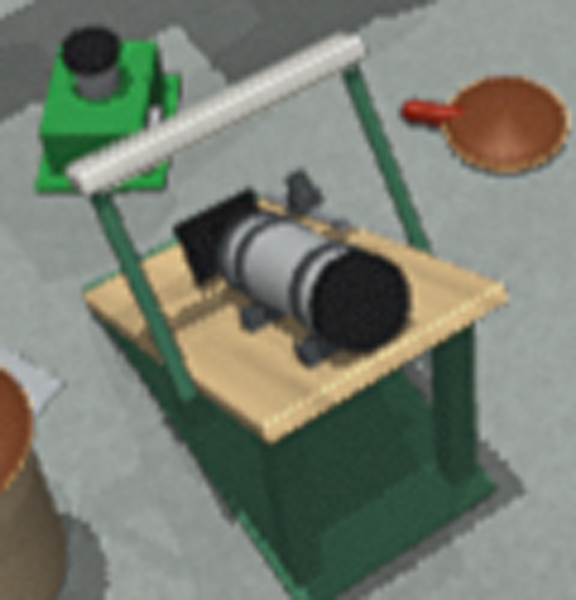

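The crop shows the grey counter with its round black plunger head at crop (592,241), and the jar behind it. On the gauge, the handle's cross plate is at crop (200,392) and the clip's tongue tip is near (128,450). The green counter in front of the gauge is clearly a look-alike.

Run:
```python
from h import *
c=np.array([.56924,-.22922,.13073]);n=np.array([-.56845,-.07163,.81959])
C=lambda u,v:(285+(u+.5)/4.8-.5,115+(v+.5)/4.8-.5)
q=[onplane("top",*C(*k),c,n) for k in [(57,75),(294,45),(305,525),(100,545)]]
for k in q: print(k.round(3))
print("sides",[np.linalg.norm(q[i]-q[(i+1)%4]).round(3) for i in range(4)])
L=(q[0]-q[3]);Rr=q[1]-q[2]
print("yaws",[np.degrees(np.arctan2(k[1],k[0])).round(2) for k in (L,Rr)],np.degrees(np.arctan2(*(q[0]-q[1])[[1,0]])).round(2)-90,np.degrees(np.arctan2(*(q[3]-q[2])[[1,0]]))-90)
# counter head ray at .102, both views
D=np.load("top0.npz");print("plunger top",onplane("top",180+(592.5)/5.333-.5,145+(241.5)/5.333-.5,np.array([0,0,.102]),np.array([0,0,1.])))
S=np.load("scene0.npz");p=S["p"];d=S["d"];P=pts("scene",d);h=cv2.cvtColor(p,cv2.COLOR_RGB2HSV)
for nm,(u,v) in dict(head=(310,194),green=(169,190),lampL=(170,218),lampR=(224,190)).items():
    mm=np.zeros(h.shape[:2],bool);mm[v-8:v+9,u-10:u+11]=1
    mm&=(h[...,2]<55) if 'lamp' not in nm else (h[...,2]>140)
    uv=np.argwhere(mm)[:,::-1].mean(0) if mm.any() else None
    Q=P[mm]; print(nm,mm.sum(),uv,np.median(Q,0).round(3),Q.max(0).round(3) if mm.any() else 0, onplane("scene",*uv,np.array([0,0,.102]),np.array([0,0,1.])).round(3))
# lamp in top view
D=np.load("top0.npz");p=D["p"];P=pts("top",D["d"]);m=np.zeros(p.shape[:2],bool);m[165:190,298:368]=1
m&=(P[...,2]>.2)&(P[...,2]<.35);Q=P[m];print("lamp",m.sum(),Q.min(0),Q.max(0),np.median(Q,0))
```

```text
[ 0.698 -0.127  0.229]
[ 0.717 -0.285  0.228]
[ 0.42  -0.318  0.02 ]
[ 0.407 -0.167  0.024]
sides [np.float64(0.159), np.float64(0.364), np.float64(0.152), np.float64(0.358)]
yaws [np.float64(7.74), np.float64(6.28)] 6.709999999999994 4.952732952776884
plunger top [ 0.5298842  -0.11287895  0.102     ]
head 89 [310.1011236  194.23595506] [0.54  0.191 0.102] [0.559 0.214 0.106] [0.54  0.191 0.102]
green 92 [168.5        190.31521739] [ 0.276 -0.245  0.101] [ 0.294 -0.224  0.105] [ 0.276 -0.246  0.102]
lampL 210 [170.83809524 218.3       ] [ 0.368 -0.294  0.042] [ 1.203 -0.238  1.006] [ 0.406 -0.283  0.102]
lampR 236 [225.23305085 191.41101695] [ 0.31  -0.028  0.001] [1.203 0.022 1.006] [ 0.381 -0.069  0.102]
lamp 753 [ 0.50770571 -0.3225271   0.20035784] [ 0.58941599 -0.13081914  0.28922182] [ 0.53330133 -0.22331124  0.27502796]
```

```bash
cat >> h.py <<'E'
yaw=np.radians(7.1);a=np.radians(35)
h0=np.array([np.cos(yaw),np.sin(yaw),0]); X=h0*np.cos(a)+np.array([0,0,np.sin(a)])
Z=-h0*np.sin(a)+np.array([0,0,np.cos(a)]); Y=np.cross(Z,X); G=np.stack([X,Y,Z],1)
S0=np.array([.5441,-.2263,.112])   # board surface point below handle home
def L(p): return (np.asarray(p)-S0)@G      # local: x up slope, z off board
def W(l): return S0+G@np.asarray(l,float)
E
python3 - <<'E'
from h import *
# rectified look at the plane 6 mm off the board, 4 px/mm: x local -120..20, y -40..90
D=np.load("top0.npz");p=D["p"];P=L(pts("top",D["d"]))
xs=np.arange(20,-130,-.25)/1000; ys=np.arange(90,-80,-.25)/1000
def px(lx,ly,z): 
    return proj("top",W([lx,ly,z]))
src=np.array([px(x,y,.006) for x,y in [(.02,.09),(.02,-.08),(-.13,-.08),(-.13,.09)]],np.float32)
H=cv2.getPerspectiveTransform(src,np.array([[0,0],[680,0],[680,600],[0,600]],np.float32))
cv2.imwrite("pics/rect.png",cv2.warpPerspective(p,H,(680,600),flags=cv2.INTER_CUBIC)[:,:,::-1])
dk=cv2.cvtColor(p,cv2.COLOR_RGB2HSV)[...,2]<60
roi=np.zeros_like(dk);roi[180:215,296:340]=1
Q=P[dk&roi]; hi=Q[(Q[:,2]>.02)&(abs(Q[:,1])<.04)];print("plate",len(hi),np.percentile(hi,[2,50,98],axis=0).round(3).tolist())
f=hi[hi[:,0]>-.02];print("fin",len(f),np.median(f,0))
cl=Q[(Q[:,1]>.05)];print("clip",len(cl),np.percentile(cl,[2,50,98],axis=0).round(3).tolist())
E
```

```text
plate 144 [[-0.03, -0.021, 0.022], [-0.023, 0.005, 0.046], [0.018, 0.031, 0.056]]
fin 60 [-0.00180328  0.00363133  0.04677493]
clip 164 [[-0.123, 0.071, -0.116], [-0.069, 0.08, -0.079], [-0.019, 0.088, 0.031]]
```

View pics/rect.png

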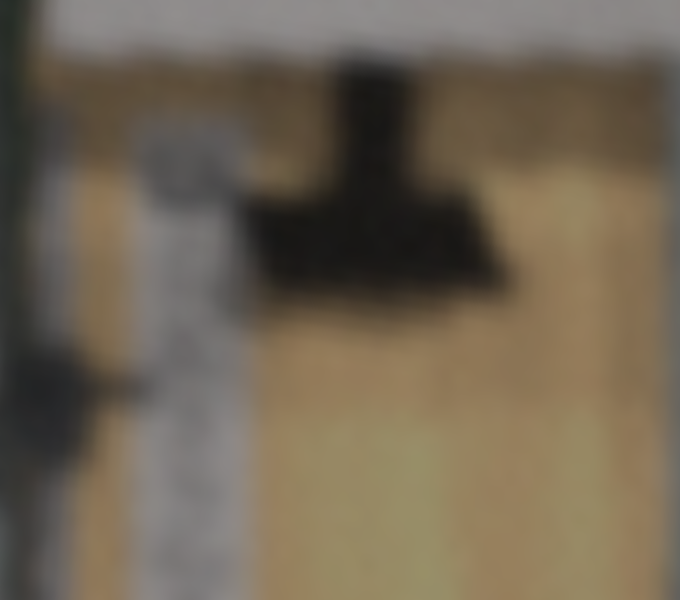

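The rectified board view shows the clip's tongue tip at (150,392), which is local x ≈ -78 mm and y ≈ 52 mm. The fin is centred at column ~375, about 3.5 mm left of my midline, so I shift by that. The pointer isn't clear yet in the lamp's shadow, so I'll check it against the tongue once the handle is drawn partway.

```bash
cat >> h.py <<'E'
from scipy.spatial.transform import Rotation as Ro
S0=S0+.0035*Y
QG=Ro.from_matrix(np.stack([X,-Y,-Z],1)).as_quat()
def tcp(l): return W(np.asarray(l,float)+[0,0,.006])   # TCP for the grasp point at local l
def rect(n,name,box=(.02,-.13,.09,-.08)):
    p,d=optics.get_image(n); x1,x0,y1,y0=box
    src=np.array([proj(n,W([x,y,.006])) for x,y in [(x1,y1),(x1,y0),(x0,y0),(x0,y1)]],np.float32)
    w,h=int((y1-y0)*4000+.5),int((x1-x0)*4000+.5)
    H=cv2.getPerspectiveTransform(src,np.array([[0,0],[w,0],[w,h],[0,h]],np.float32))
    im=cv2.warpPerspective(p,H,(w,h),flags=cv2.INTER_CUBIC); cv2.imwrite(f"pics/{name}.png",im[:,:,::-1]); return p,d,im
E
python3 - <<'E'
from h import *
for l in [(-.04,0,.17),(0,0,.12),(0,0,.037),(-.08,0,.037)]:
    q=r.solve_ik(tcp(l),QG); print(tcp(l).round(3),None if q is None else np.round(q,2))
command_gripper(.05)
r.reach(tcp((-.04,0,.17)),QG)
r.move_straight(tcp((0,0,.11)))
p,d,im=rect("top","rect1")
s,_=optics.get_image("scene")
o=np.zeros((600,800,3),np.uint8);o[:,:400]=cv2.resize(p[115:240,280:363,::-1],(400,600),interpolation=3);o[:,400:]=cv2.resize(s[150:300,150:250,::-1],(400,600),interpolation=3)
cv2.imwrite("pics/pre.png",o);st=r.read_state();print(st["time_s"],st["contact_force"],L(st["eef_pos"]))
E
```

```text
[ 0.411 -0.239  0.233] [-1.03  0.13  2.05  0.77  0.85 -0.07]
[ 0.472 -0.232  0.215] [-0.88  0.23  1.98  0.8   0.74  0.01]
[ 0.519 -0.226  0.147] [-0.78  0.4   1.98  0.97  0.58 -0.12]
[ 0.454 -0.234  0.101] [-0.92  0.43  2.14  1.19  0.56 -0.51]Traceback (most recent call last):
  File "<stdin>", line 4, in <module>
NameError: name 'command_gripper' is not defined
```

```bash
sed -i 's/import r, optics/import r, optics, command_gripper/' h.py
python3 - <<'E'
from h import *
command_gripper(.05)
r.reach(tcp((-.04,0,.17)),QG)
r.move_straight(tcp((0,0,.11)))
p,d,im=rect("top","rect1")
s,_=optics.get_image("scene")
o=np.zeros((600,800,3),np.uint8);o[:,:400]=cv2.resize(p[115:240,280:363,::-1],(400,600),interpolation=3);o[:,400:]=cv2.resize(s[150:300,150:250,::-1],(400,600),interpolation=3)
cv2.imwrite("pics/pre.png",o);st=r.read_state();print(st["time_s"],st["contact_force"],L(st["eef_pos"]))
E
```

```text
2.625 [ 0.81656791 -0.88229537 -0.30137345] [-0.00028596 -0.00032834  0.11654976]
```

View pics/pre.png

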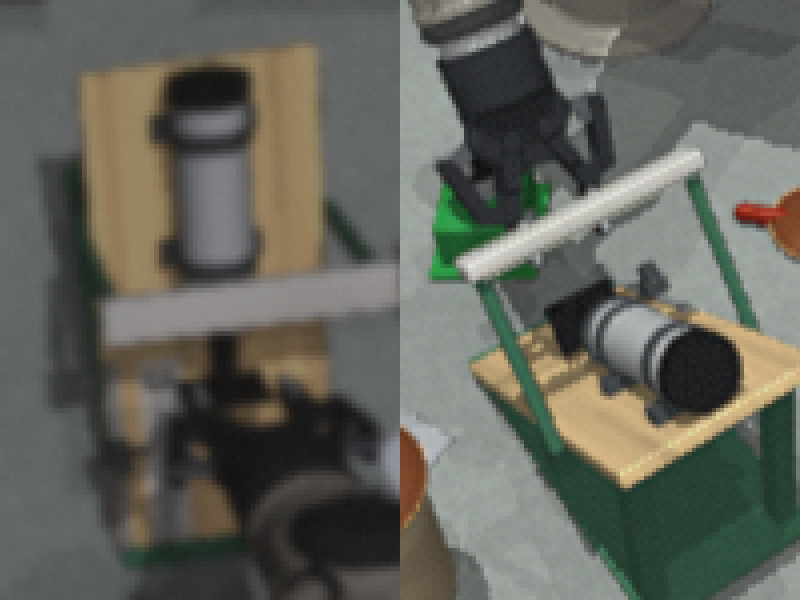

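The pre-grasp picture shows the open gripper in line with the handle fin (left panel, fin at (222,360)) and clear of the lamp. I'll go down, grip and draw 30 mm.

Run:
```python
from h import *
print("hit",r.move_straight(tcp((0,0,.037)),speed=.08,max_force=10)); print(L(r.read_state()["eef_pos"]))
command_gripper(0.0,50);s=r.read_state();print(s["grip_width"],s["grip_force"],s["contact_force"]@G)
if .011<s["grip_width"]<.018:
    for k in (.01,.03):
        r.move_straight(tcp((-k,0,.037)),speed=.03); s=r.read_state();print(k,s["contact_force"]@G,s["grip_width"],L(s["eef_pos"]))
rect("top","rect2");print(r.read_state()["time_s"])
```

```text
hit False
[ 0.00019271 -0.00012575  0.04326367]
0.013421226399774793 50.26204705238342 [-2.725485   -6.9540276   2.16649658]
0.01 [ 3.29436817 -4.90455033 -0.98301678] 0.013300783636236373 [-0.00866698 -0.00214805  0.04363576]
0.03 [ 5.93819912 -4.39412391 -2.21913916] 0.01360207415610762 [-0.02812164 -0.00220128  0.04366086]
5.45
```

View pics/rect2.png

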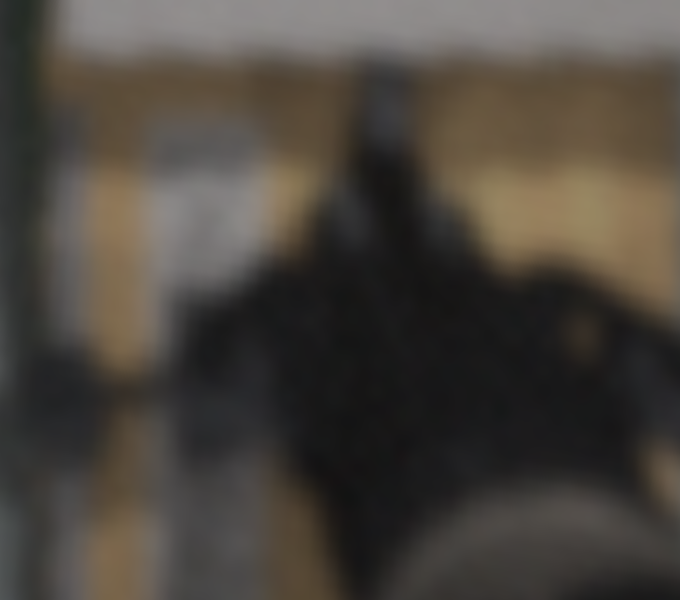

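The picture shows the gripper holding the fin and the tongue at row ~390. A dark pointer-like feature starts at about (185,300), where the pointer is expected (row ~308), but the hand's shadow blurs it. I'll get the home-to-mark distance numerically from the plate's edge in the first image, and take another contrast-stretched look further down.

Run:
```python
from h import *
D=np.load("top0.npz");p=D["p"]
def rectify(p,n,z,box=(.03,-.13,.09,-.08)):
    x1,x0,y1,y0=box
    src=np.array([proj(n,W([x,y,z])) for x,y in [(x1,y1),(x1,y0),(x0,y0),(x0,y1)]],np.float32)
    w,h=int((y1-y0)*4000+.5),int((x1-x0)*4000+.5)
    return cv2.warpPerspective(p,cv2.getPerspectiveTransform(src,np.array([[0,0],[w,0],[w,h],[0,h]],np.float32)),(w,h),flags=3)
col=lambda y:int((.09-y)*4000)
g=rectify(p,"top",.056).max(2).astype(float)
pr=g[:,col(.02):col(-.02)].mean(1); xs=30-np.arange(len(pr))/4
i=np.argmax(np.diff(cv2.GaussianBlur(pr[:,None],(1,9),0)[:,0])[140:])+140
print("plate front top edge x (expect grip-33):",xs[i])
g=rectify(p,"top",.006).max(2).astype(float)
for a_,b_,nm in((.061,.053,"tongue"),(.047,.036,"pointer")):
    pr=g[:,col(a_):col(b_)].mean(1); print(nm,[(float(xs[k]),int(pr[k])) for k in range(120,520,10)])
# pull further and look
r.move_straight(tcp((-.042,-.002,.037)),speed=.03);s=r.read_state();print(s["contact_force"]@G,L(s["eef_pos"]))
st=lambda im:np.clip((im.astype(float)-20)*2.2,0,255).astype(np.uint8)
t,_=optics.get_image("top");sc,_=optics.get_image("scene");np.savez("mid.npz",t=t,s=sc)
A=cv2.resize(rectify(t,"top",.006,(.02,-.12,.09,-.01)),(400,560));B=cv2.resize(rectify(sc,"scene",.006,(.02,-.12,.09,-.01)),(400,560))
cv2.imwrite("pics/mid.png",st(np.hstack([A,B]))[:,:,::-1]);print(r.read_state()["time_s"])
```

```text
plate front top edge x (expect grip-33): -32.5
tongue [(0.0, 93), (-2.5, 91), (-5.0, 92), (-7.5, 92), (-10.0, 92), (-12.5, 92), (-15.0, 93), (-17.5, 96), (-20.0, 101), (-22.5, 110), (-25.0, 120), (-27.5, 130), (-30.0, 136), (-32.5, 139), (-35.0, 140), (-37.5, 139), (-40.0, 137), (-42.5, 134), (-45.0, 132), (-47.5, 130), (-50.0, 128), (-52.5, 128), (-55.0, 129), (-57.5, 129), (-60.0, 128), (-62.5, 127), (-65.0, 125), (-67.5, 120), (-70.0, 112), (-72.5, 99), (-75.0, 86), (-77.5, 81), (-80.0, 88), (-82.5, 102), (-85.0, 116), (-87.5, 125), (-90.0, 129), (-92.5, 132), (-95.0, 134), (-97.5, 136)]
pointer [(0.0, 92), (-2.5, 93), (-5.0, 95), (-7.5, 95), (-10.0, 95), (-12.5, 93), (-15.0, 90), (-17.5, 87), (-20.0, 85), (-22.5, 85), (-25.0, 85), (-27.5, 85), (-30.0, 88), (-32.5, 101), (-35.0, 112), (-37.5, 120), (-40.0, 120), (-42.5, 119), (-45.0, 118), (-47.5, 117), (-50.0, 116), (-52.5, 115), (-55.0, 117), (-57.5, 117), (-60.0, 116), (-62.5, 113), (-65.0, 111), (-67.5, 110), (-70.0, 109), (-72.5, 109), (-75.0, 112), (-77.5, 114), (-80.0, 116), (-82.5, 118), (-85.0, 122), (-87.5, 125), (-90.0, 126), (-92.5, 128), (-95.0, 129), (-97.5, 128)]
[7.67393713 1.86242653 1.75356759] [-0.04020654 -0.00228149  0.04361087]
6.1083
```

View pics/mid.png

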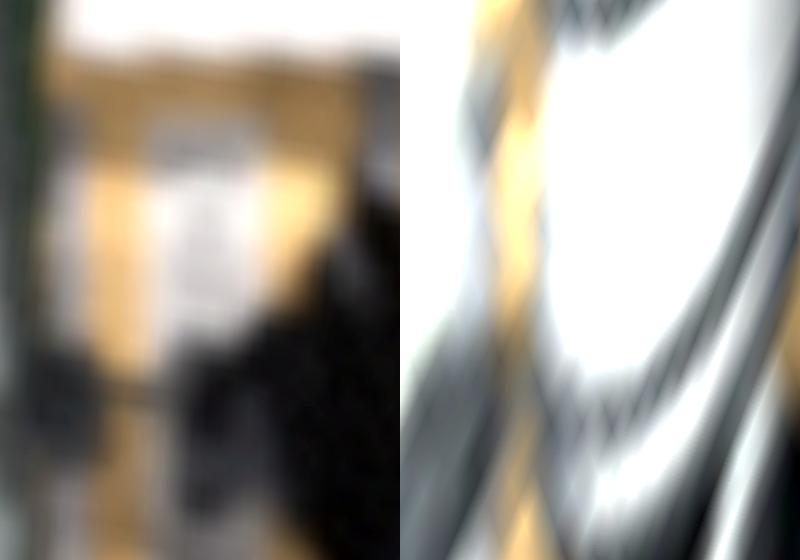

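The numbers agree: the plate puts the grip at +0.5 mm, so the pointer's home is ≈ -28.5. The tongue is at -77.3, which makes the draw ≈ 48.8 mm. In the picture the pointer is just above the tongue (row ~356 against 390), as expected at 40 mm drawn. I'll go there and hold.

Run:
```python
from h import *
for k in (.0490,.0505):
    r.move_straight(tcp((-k,-.002,.037)),speed=.02);r.hold(1.2);s=r.read_state();print((s["contact_force"]@G).round(2),L(s["eef_pos"]).round(4))
_,_,im=rect("top","lvl",(.02,-.12,.09,-.01))
st=np.clip((im.astype(float)-10)*2,0,255).astype(np.uint8)[240:480,40:300]
cv2.imwrite("pics/lvl2.png",cv2.resize(st,None,fx=2.5,fy=2.5)[:,:,::-1]);print(r.read_state()["time_s"])
```

```text
[6.83 1.53 1.42] [-0.0469 -0.0023  0.0436]
[8.42 2.7  2.78] [-0.0484 -0.0023  0.0436]
9.3083
```

View pics/lvl2.png

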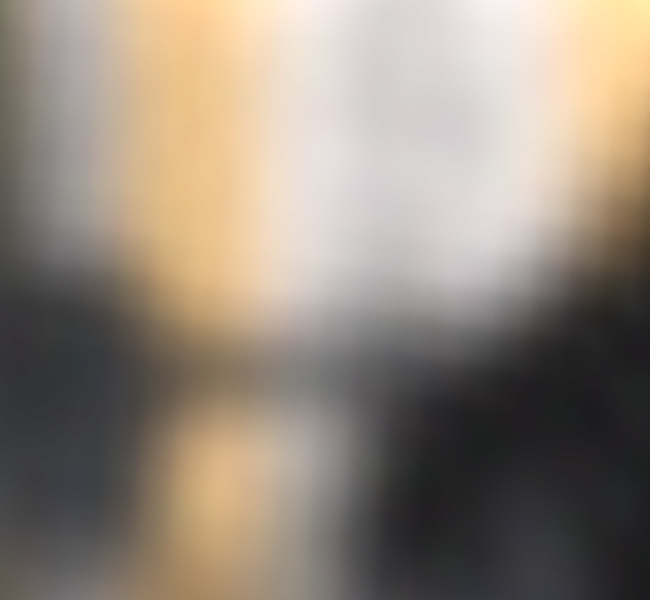

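The crop shows the tongue line (row ~375, columns 150–340) and the pointer continuing it at rows ~350–370, so they are level to within about 2 mm, with the pointer marginally short. I'll add 1 mm, hold again, then ease home and release.

Run:
```python
from h import *
r.move_straight(tcp((-.0517,-.002,.037)),speed=.02);r.hold(1.2);print(L(r.read_state()["eef_pos"]).round(4))
r.move_straight(tcp((-.006,-.002,.037)),speed=.04)
r.move_straight(tcp((.003,-.002,.037)),speed=.015,max_force=12);r.hold(.3)
s=r.read_state();print((s["contact_force"]@G).round(2),L(s["eef_pos"]).round(4))
command_gripper(.05);r.hold(.4);s=r.read_state();print((s["contact_force"]@G).round(2),s["grip_width"],s["grip_force"])
r.move_straight(tcp((0,-.002,.11)),speed=.08);r.move_straight(tcp((-.05,0,.18)));r.hold(.3)
p,d=optics.get_image("top");P=pts("top",d)
print("time",r.read_state()["time_s"])
# same plate-edge measure as at the start
src=np.array([proj("top",W([x,y,.056])) for x,y in [(.03,.09),(.03,-.08),(-.13,-.08),(-.13,.09)]],np.float32)
M=cv2.getPerspectiveTransform(src,np.array([[0,0],[680,0],[680,640],[0,640]],np.float32))
D=np.load("top0.npz")["p"]
for q in(D,p):
    pr=cv2.warpPerspective(q,M,(680,640),flags=3).max(2).astype(float)[:,330:400].mean(1);print("profile",[int(v) for v in pr[180:340:10]])
print("plunger top:",onplane("top",200.6,189.8,np.array([0,0,.102]),np.array([0,0,1.])))
```

```text
[-0.0495 -0.0023  0.0436]
[0.63 0.2  7.27] [ 0.0003 -0.0022  0.0436]
[-0.17  0.44  0.85] 0.04971288628966264 0.0
time 15.7917
profile [24, 25, 26, 29, 36, 49, 64, 82, 100, 117, 131, 142, 146, 148, 148, 149]
profile [24, 24, 24, 28, 36, 48, 65, 82, 100, 118, 132, 143, 148, 150, 150, 150]
plunger top: [0.53428811 0.19247749 0.102     ]
```

The plate's edge profile matches the one from the start, so the handle is fully home. The two plunger fixes agree within 6 mm, giving (0.537, 0.192), and the disc is 46 mm across. I'll press it now.

Run:
```python
from h import *
q=Ro.from_euler("xz",[180,20],degrees=True).as_quat()
r.move_straight(r.read_state()["eef_pos"]+np.array([-.03,.05,.10]))
command_gripper(0.0,40)
r.reach([.42,.0,.36],q); r.reach([.537,.192,.20],q); r.hold(.3)
r.move_straight([.537,.192,.135],speed=.08)
f0=r.read_state()["contact_force"]
hit=r.move_straight([.537,.192,.108],speed=.02,max_force=22)
s=r.read_state();print(hit,s["eef_pos"].round(4) if hasattr(s["eef_pos"],"round") else s["eef_pos"],s["contact_force"]-f0)
r.hold(.4);s=r.read_state();print(s["eef_pos"],s["contact_force"]-f0)
```

```text
True [0.5371 0.192  0.1133] [-2.89048553 -0.60032811  7.87658761]
[0.53708914 0.19203323 0.11339673] [-2.59635325 -1.403101    8.26285278]
```

Run:
```python
from h import *
for z in (.111,.109,.107):
    r.move_straight([.537,.192,z],speed=.02); r.hold(.25);s=r.read_state();print(z,s["eef_pos"][2],s["contact_force"])
    if s["contact_force"][2]>18: break
r.move_straight([.537,.192,.135],speed=.05);s=r.read_state();print(s["contact_force"])
r.move_straight([.537,.192,.24]);r.reach([.42,.05,.36],s["eef_rot"]);r.hold(.3)
p,d=optics.get_image("scene");P=pts("scene",d);v=cv2.cvtColor(p,cv2.COLOR_RGB2HSV)[...,2]
m=np.zeros(v.shape,bool);m[186:203,300:321]=1;m&=v<55;print("head",np.median(P[m],0).round(3))
p0=np.load("scene0.npz")["p"];t,_=optics.get_image("top");t0=np.load("top0.npz")["p"]
df=[np.abs(cv2.GaussianBlur(a,(5,5),0).astype(int)-cv2.GaussianBlur(b,(5,5),0)).max(2).clip(0,85).astype(np.uint8)*3 for a,b in((p,p0),(t,t0))]
cv2.imwrite("pics/end.png",cv2.resize(np.vstack([np.hstack([p[:,:,::-1],t[:,:,::-1]]),np.hstack([cv2.merge([x]*3) for x in df])]),(800,600)))
print(r.read_state()["time_s"])
```

```text
0.111 0.11298768911191315 [-5.73172725 -1.92810958 17.4460264 ]
0.109 0.1128085981685172 [-10.68345278  -3.21281183  30.96673401]
[0.32089855 0.6818847  0.40435475]
head [0.54  0.191 0.101]
25.85
```

View pics/end.png

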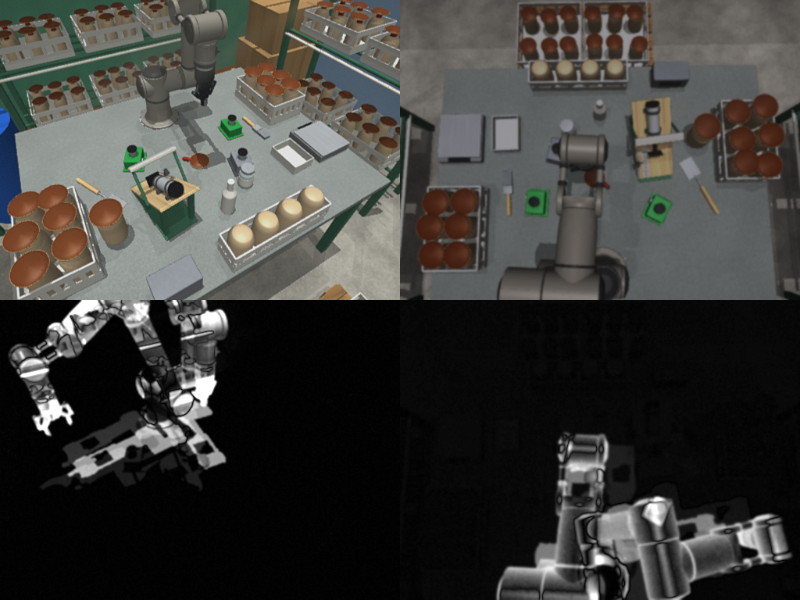

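The stop was clearly felt: the height stayed put while the force rose to 31 N. The plunger is up again at 0.101 m. The difference pictures (bottom row) show that only the arm and its shadow changed, so I'm handing in.

```bash
python3 -c "
from workcell import r
print(r.finish_job())"
```

```text
the job is handed in; nothing more can be done
None
```

The job is handed in, with no verdict returned: the gauge was drawn level with the clip to within about 2 mm by my measurements, held, and eased fully home; the counter was then pressed to its stop and let up, and nothing else moved in the before/after pictures.

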